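Back the tube carousel off by one notch

ROBOT

A 6-joint arm with a two-finger parallel gripper is mounted at the origin on a cart in front of the work surface, level with it; the furniture and walls round the work are solid. World frame = base frame: x ahead of the robot, y to its left, z up, the work surface at z = 0. Lengths are in mm, angles in rad, forces in N, time in s.
With the tool pointing down it reaches from about 350 to 975 mm from the base axis. Payload 7.1 kg.
Tool frame: the origin (TCP) lies on the front face of the gripper's body, between the roots of the fingers; the fingertips stand 80 mm ahead of it and the grasp point (between the pads) lies 61 mm ahead of it (env.tips_ahead is the distance from the TCP to the fingertips, in mm); z points along the fingers, y is the line along which they close (so a half turn about z gives the same grasp; the last joint's range is limited). The gripper opens to 88 mm and grips with 3 to 60 N. Pads are 20 mm wide; open, the fingers measure 115 mm over their backs; the gripper's body (75 mm by 178 mm) begins 61 mm behind the grasp point.
Start: joints at [1.121, 0.423, 1.63, -0, 1.089, -0.019], TCP at [260.966, 567.893, 302.675] pointing down, gripper open.
Joint ranges: [-3, 3], [-0.9, 2.11], [0.09, 2.58], [-1.31, 4.45], [0.11, 2.69], [-2.54, 2.54]. Speed limits (rad/s): [2.39, 2.39, 3.01, 3.14, 3.14, 3.14].

INTERFACE

Orientations are given as a unit quaternion [x, y, z, w].
In Python, from station import env, set_gripper, viewer, workorder gives the robot as it stands. Calls block until the motion is done:
- env.reach(position, orientation): joint-space move of the TCP to a pose.
- env.move_l(position, rot=None, rate=150, f_stop=None): straight line of the TCP; rot=None keeps the orientation; rate is the mean speed in mm/s. With f_stop (N) it stops when the force on the tool has changed by that much, and returns True; else False.
- env.move_joints(angles): joint-space move.
- set_gripper(opening): finger opening in mm; the grip force is fixed at half the most; returns when the fingers have stopped.
- env.hold(seconds).
- env.ik(position, orientation): joint angles nearest the present ones, or None.
- env.read_state(): the state.
- viewer.camera(name): name is "scene" or "top" or "wrist"; returns the picture (384x512x3 uint8, blue, green, red); there is no depth.
- viewer.camera_params(name): a dict with "fx", "fy", "cx", "cy" (pixels), "pose" (4x4, takes a point from camera to world coordinates); the wrist camera has in their place "tool_from_camera" (4x4, takes a point from camera to tool coordinates, whose origin is the TCP and whose axes are the flange's). Camera axes: x right, y up, looking along -z (the intrinsics and any distortion apply to the point x, -y, -z); pixel columns grow to the right and rows downward; lengths in mm; the calibration is good to about 2 mm. A picture is of the moment at which its call begins: read the wrist's pose just before it. camera_params takes no time and is no camera call.
A pose or a line that the arm cannot do raises env.IKError and nothing moves.
- workorder.sign_off(): hands the job in; it is judged then, once.
The state is a dict: "time_s": time; "qpos": joint angles; "dq": joint speeds; "tau": joint torques, N m; "tool_pos": TCP position; "orientation": TCP orientation; "force": force on the tool from outside, world axes, zero at the start; "wrist_torque": the same for the moment, N m; "width": finger opening in mm; "grip_force": force on a finger pad.
Only numpy, scipy, OpenCV 4.12 (cv2) and the standard library are available. Lean on these libraries where they do the work, as an engineer would, in place of code of your own. Each camera call takes 0.05 s, during which the arm holds its last target. There are 200 camera calls.

TASK

The tube carousel was indexed one notch too far. With fingertip pushes only, flip its ratchet pawl up until it stands by itself, push the wheel back (clockwise from above) by one notch at one of its posts, then flip the pawl down again so that its nose lies in that notch, and let go of everything. Push gently, do not let the wheel run a notch forward or two notches back, and do not pick up or shift the tubes, dish and timer standing around it.

Things in the scene. Friction and masses are not known exactly. Their poses are not given: they have to be found in the camera images.
- carousel: Hand-indexed tube carousel, fixed to the bench: square aluminium base plate 230 x 230 x 12 mm with a flat wheel on it that turns on a vertical axis, and a steel ratchet pawl at its -x edge (the side toward the robot). Origin: centre of the underside, on the bench below the wheel's axis; x, y along the plate's edges, z up.
- wheel_centre (a point): Point on the wheel's axis at the top face of its disc (192 mm diameter, top 48 mm above the bench). Around it stand a hub (15 mm radius at its top, up to 70 mm above the bench), four posts, and eight small tubes stuck for good in the disc 70 mm from the axis, caps up to 58 mm above the bench.
- tooth_ring (a point): Point on the disc's rim where the pawl's nose drops in. Eight saw teeth, 9 mm high, stand on the rim 82 to 96 mm from the axis, one every 45 degrees, steep faces turned clockwise, gentle ramps counterclockwise, flat gaps (notches) between.
- index_wheel (a joint): Wheel angle, rad, positive counterclockwise from above (forward); back is negative, clockwise. Starts at 0 to 0.15. Notches are 0.785 apart. With the pawl down it turns back only to -0.03 (tooth meets nose), forward freely to 0.20. One notch back, the nose drops fully in at -0.815 to -0.585; further back it lands on a tooth. Friction holds it where it is left; about 2 N at a post turns it.
- pivot (a point): The pawl's pivot, a pin along the carousel's x axis, 64 mm above the bench. The pawl is a steel L, 12 mm wide in x. A bracket cheek stands beside it on the robot's side: 5 to 20 mm from here in -x, from 13 mm on the -y to 37 mm on the +y side, up to 72 mm above the bench.
- pawl (a joint): Pawl angle, rad: 0 down, 1.57 flipped up at its stop. Gravity keeps it at either end; it tips over by itself past about 0.75; under 1 N moves it. Down: arm level, 46 mm from pivot toward carousel -y, nose at its end; thumb tab upright. Pushing the tab toward +y flips it up. Up: arm upright above the pivot, tab level toward +y; pushing the arm toward -y flips it down. Arm 10 mm thick, tab 9 mm.
- post0 (a point): Centre of the top of one of four identical plain upright steel posts on the wheel for pushing it: 12 mm diameter, 50 mm from the axis, 90 degrees apart, from the disc (48 mm) up to 100 mm above the bench. This one stands at angle 45 degrees + the wheel's joint value, counterclockwise from the carousel's x axis.
- post1 (a point): Top of the post at 135 degrees + joint value, like post0.
- post2 (a point): Top of the post at 225 degrees + joint value, like post0.
- post3 (a point): Top of the post at 315 degrees + joint value, like post0.
- tab_top (a point): Top end of the pawl's thumb tab, 55 mm from the pivot (119 mm above the bench while the pawl is down).
- nose_tip (a point): Lower outer corner of the pawl's nose: while down, 46 mm from the pivot toward -y and 14 mm below it (50 mm above the bench).
- tube50_1: Bystander: loose 50 ml tube with dark blue cap, standing beside the carousel, 34 mm diameter, 100 mm high; origin under its centre.
- tube50_2: Bystander: loose 50 ml tube with orange cap, 34 mm diameter, 100 mm high; origin under its centre.
- petri_1: Bystander: loose flat round dish, 89 mm diameter, 15 mm high; origin under its centre.
- timer: Bystander: loose small white bench timer 62 x 64 x 20 mm; origin under its centre.

How it is judged:
By the outcome, as a careful person would: the job done as asked, in the order asked, and still so for the second after the job is handed in, with the robot touching nothing.
It also fails if it takes over 51 s, if anything falls off the work surface, if the arm or the gripper's body presses on something with over 40 N, if the wrist force passes 120 N, or if a joint passes its speed limit or range.

## Working session

There is one attempt and no reset: what is moved stays moved. The work goes in short steps, each a Python script; the robot and the scene stay as the last script left them, time stands still between calls to the robot, and variables do not carry over. Pictures are saved under pics/ and viewed, at most 10 in all, crops included, and the job is handed in when it is done.

```bash
ls; mkdir -p pics; python3 - <<'E'
from station import env, viewer
import cv2,json
for n in("scene","top"):
    cv2.imwrite(f"pics/{n}0.png",viewer.camera(n))
    p=viewer.camera_params(n);print(n,{k:(v if not hasattr(v,'tolist') else v.tolist()) for k,v in p.items()})
print(viewer.camera_params("wrist"));s=env.read_state();print(s)
E
```

```text
pics
scene {'fx': 417.3064576672804, 'fy': 417.3064576672804, 'cx': 253.1017348414012, 'cy': 187.6440374398253, 'pose': [[0.7152284241079864, 0.5019986372751593, -0.4862567938053812, 66.03585739159018], [-0.6987605218041928, 0.5002064162352484, -0.5113973741866708, -535.6331246191204], [-0.013492016748371504, 0.7055429890027768, 0.7085386765400242, 828.8178855776448], [0.0, 0.0, 0.0, 1.0]]}
top {'fx': 464.52253428532936, 'fy': 464.52253428532936, 'cx': 257.9163610385357, 'cy': 187.06905640762656, 'pose': [[-0.0011296170791324702, 0.9911858525444683, -0.1324738830145395, 435.27305928806], [-0.999957684480482, 8.984683394961524e-05, 0.009198976898502768, 5.241500868634336], [0.009129798118649205, 0.13247866863477228, 0.9911438085076609, 1087.8403763041367], [0.0, 0.0, 0.0, 1.0]]}
{'fx': 314.578644613078, 'fy': 314.578644613078, 'cx': 261.96544355514584, 'cy': 194.17721600769212, 'tool_from_camera': array([[ 3.54571516e-04,  9.66102668e-01,  2.58157914e-01,
         7.08659549e+01],
       [ 9.99997858e-01,  1.83905977e-04, -2.06169474e-03,
        -7.29864988e-01],
       [-2.03928557e-03,  2.58158092e-01, -9.66100534e-01,
        -8.21263524e+01],
       [ 0.00000000e+00,  0.00000000e+00,  0.00000000e+00,
         1.00000000e+00]])}
{'time_s': 0.1, 'qpos': array([ 1.12101168e+00,  4.23735063e-01,  1.63057640e+00, -1.03731129e-05,
        1.08857854e+00, -1.90076492e-02]), 'dq': array([-0.00162222,  0.00038031,  0.00041619,  0.00043266,  0.00127762,
       -0.00015622]), 'tau': array([-5.76994389e-04, -5.45616245e+01, -2.74324787e+01,  6.44065370e-02,
        1.89394358e-02, -1.84132483e-05]), 'tool_pos': array([260.80710824, 567.57459753, 302.01229284]), 'orientation': array([ 2.13724567e-01,  9.76893745e-01, -6.32002902e-04, -1.46190311e-04]), 'force': array([ 0.50007248, -0.32401781,  0.55014724]), 'wrist_torque': array([ 0.01968821, -0.00823102, -0.00348533]), 'grip_force': 0.0, 'width': 87.78400535145421}
```

View pics/scene0.png

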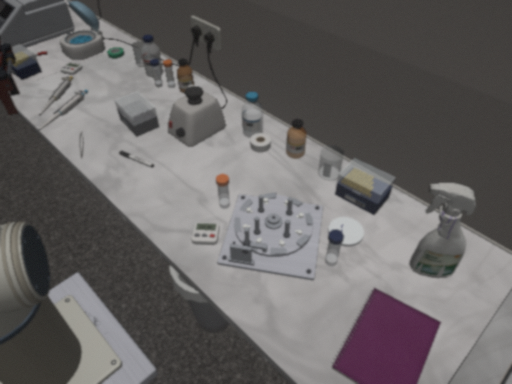

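View pics/top0.png

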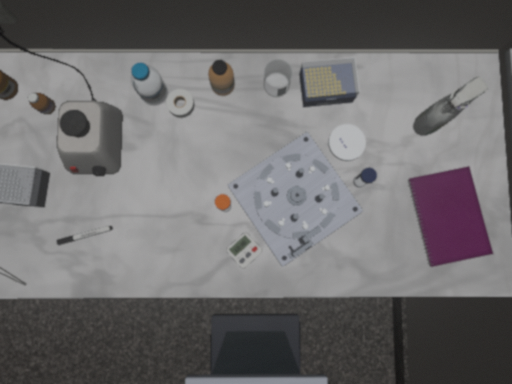

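The scene view shows the carousel with its pawl and bracket at (241,252). In the top view the hub is at about (297,196), the plate screws at (236,186), (306,139), (355,209) and (284,258), and the pawl near (300,245), so the yaw is about 33°. Next I'll take closer wrist views from two places.

```bash
cat > h.py <<'E'
from station import env, set_gripper, viewer, workorder
import numpy as np, cv2
from scipy.spatial.transform import Rotation as R
def down(yaw):  # tool z down, tool x along world yaw
    c,s=np.cos(yaw),np.sin(yaw)
    return R.from_matrix(np.array([[c,s,0],[s,-c,0],[0,0,-1]]))
def wristpose():
    s=env.read_state();T=np.eye(4);T[:3,:3]=R.from_quat(s["orientation"]).as_matrix();T[:3,3]=s["tool_pos"]
    return T@viewer.camera_params("wrist")["tool_from_camera"]
def proj(n,P,pose=None):
    k=viewer.camera_params(n);M=np.linalg.inv(k["pose"] if pose is None else pose)
    p=np.atleast_2d(P)@M[:3,:3].T+M[:3,3]
    return np.c_[k["cx"]+k["fx"]*p[:,0]/-p[:,2],k["cy"]-k["fy"]*p[:,1]/-p[:,2]]
def ray(n,uv,z,pose=None):
    k=viewer.camera_params(n);M=k["pose"] if pose is None else pose
    d=M[:3,:3]@np.array([(uv[0]-k["cx"])/k["fx"],-(uv[1]-k["cy"])/k["fy"],-1]);o=M[:3,3]
    return o+d*(z-o[2])/d[2]
E
python3 - <<'E'
from h import *
for uv in [(236,186),(306,139),(355,209),(284,258)]: print(ray("top",uv,12).round())
print(ray("top",(297,195),70).round())
c=ray("top",(297,195),70)
for i,(dx,dy) in enumerate([(-130,20),(-60,-90)]):
    for yaw in (0,0.6,-0.6):
        q=down(yaw).as_quat()
        p=[c[0]+dx,c[1]+dy,330]
        if env.ik(p,q) is not None: break
    else: print("noik",p); continue
    env.reach(p,q); env.hold(.3); T=wristpose(); im=viewer.camera("wrist")
    np.save(f"pics/w{i}.npy",T); cv2.imwrite(f"pics/w{i}.png",im); print(p,yaw,proj("wrist",c,T))
    cv2.imwrite(f"pics/w{i}b.png",cv2.resize(im,(800,600),interpolation=cv2.INTER_CUBIC))
print(env.read_state()["time_s"])
E
```

```text
[582.  46.  12.]
[ 694. -119.   12.]
[ 528. -231.   12.]
[415. -64.  12.]
[554. -90.  70.]
[np.float64(423.66046794020326), np.float64(-70.4624155716999), 330] 0 [[282.49416047  48.10594597]]
[np.float64(493.66046794020326), np.float64(-180.46241557169992), 330] 0 [[178.05131108 119.46651158]]
3.7333
```

View pics/w0b.png

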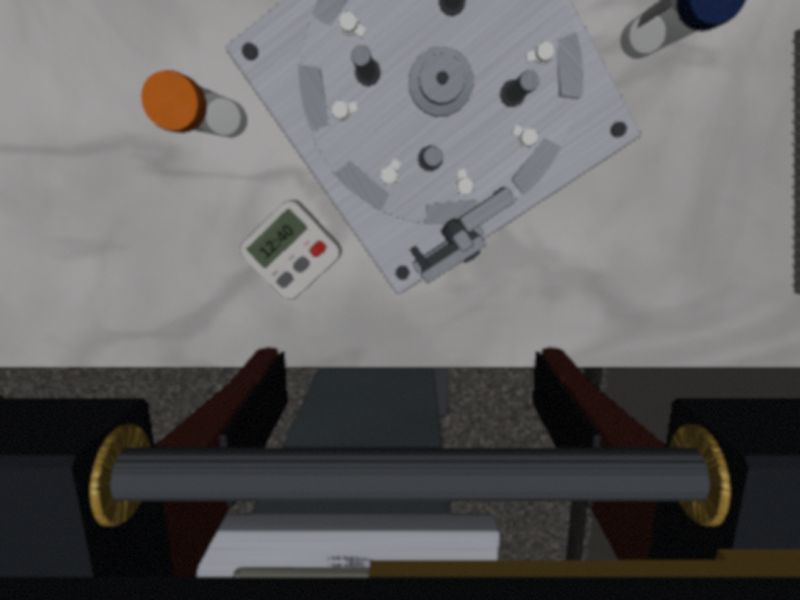

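View pics/w1b.png

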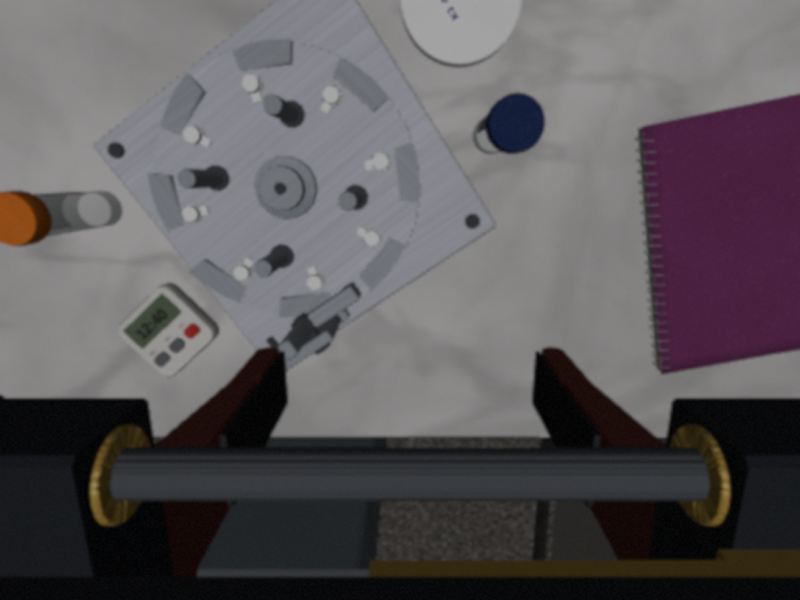

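Both wrist views show the hub, the posts, the screws and the pawl lying down, with its arm from about (460,228) to (510,193) in w0 and (300,325) to (355,290) in w1. I'll fit the carousel pose from these points and overlay it on the pawl area.

```bash
cat > fit.py <<'E'
from h import *
from scipy.optimize import least_squares
S=1.5625
T=[np.load(f"pics/w{i}.npy") for i in (0,1)]
# name: model pt fn
def scr(a): # screw corner at +-d
    return lambda p:np.array([a[0]*p[4],a[1]*p[4],12])
def post(k): return lambda p:np.r_[50*np.cos(np.pi/4+k*np.pi/2+p[3]),50*np.sin(np.pi/4+k*np.pi/2+p[3]),100]
hub=lambda p:np.r_[0,0,70]
# w0 / w1 observations in 800x600 px; None unseen
obs=[(hub,(442,77),(280,188)),(scr((-1,1)),(402,272),None),(scr((-1,-1)),(618,129),(472,221)),(scr((1,1)),(250,51),(116,150)),
 (post(1),(361,54),(187,178)),(post(2),(431,155),(263,268)),(post(3),(529,80),(346,201)),(post(0),None,(272,104))]
def w(p,P):
    c,s=np.cos(p[2]),np.sin(p[2]);return np.r_[p[0]+c*P[0]-s*P[1],p[1]+s*P[0]+c*P[1],P[2]+p[5]]
def res(p):
    r=[]
    for f,a,b in obs:
        for t,o in zip(T,(a,b)):
            if o is not None: r+=list((proj("wrist",w(p,f(p)),t)[0]*S-np.array(o)))
    return np.array(r)
E
cat > run1.py <<'E'
from fit import *
s=least_squares(res,[554,-90,0.58,0.08,100,0],loss="soft_l1",f_scale=2);p=s.x
print(p.round(3));print(res(p).round(1).reshape(-1,2).tolist())
np.save("p.npy",p)
# triangulate hub & post2 freely
for i in (0,5,6):
    q=least_squares(lambda X:np.r_[proj("wrist",X,T[0])[0]*S-obs[i][1],proj("wrist",X,T[1])[0]*S-obs[i][2]],[554,-90,70]).x;print(q.round(1))
tiles=[]
for i,(x0,y0) in enumerate([(250,100),(155,165)]):
    im=cv2.imread(f"pics/w{i}.png")[y0:y0+60,x0:x0+80]; tiles.append(cv2.resize(im,None,fx=5,fy=5,interpolation=cv2.INTER_CUBIC))
tiles=[cv2.convertScaleAbs(t,alpha=1.6) for t in tiles]
g=np.hstack(tiles)
s2=cv2.imread("pics/scene0.png")[215:275,215:295];t2=cv2.imread("pics/top0.png")[220:280,260:340]
g=np.vstack([g,np.hstack([cv2.resize(cv2.convertScaleAbs(t,alpha=1.4),None,fx=5,fy=5,interpolation=cv2.INTER_CUBIC) for t in(s2,t2)])])
cv2.imwrite("pics/crop1.png",g)
E
python3 run1.py
```

```text
[552.875 -90.879   0.593  -7.8   100.695  -1.221]
[[-0.1, -0.1], [-0.6, -0.2], [-0.3, 0.5], [-0.2, 0.5], [0.8, -0.4], [-0.2, 0.6], [1.3, -0.5], [-0.9, 0.2], [-0.9, -0.4], [1.2, 0.6], [-1.1, -0.4], [0.1, 0.0], [0.9, -0.3], [0.5, 0.0]]
[552.8 -91.1  68. ]
[503.3 -83.7  96.5]
[ 545.8 -140.   100.1]
```

View pics/crop1.png

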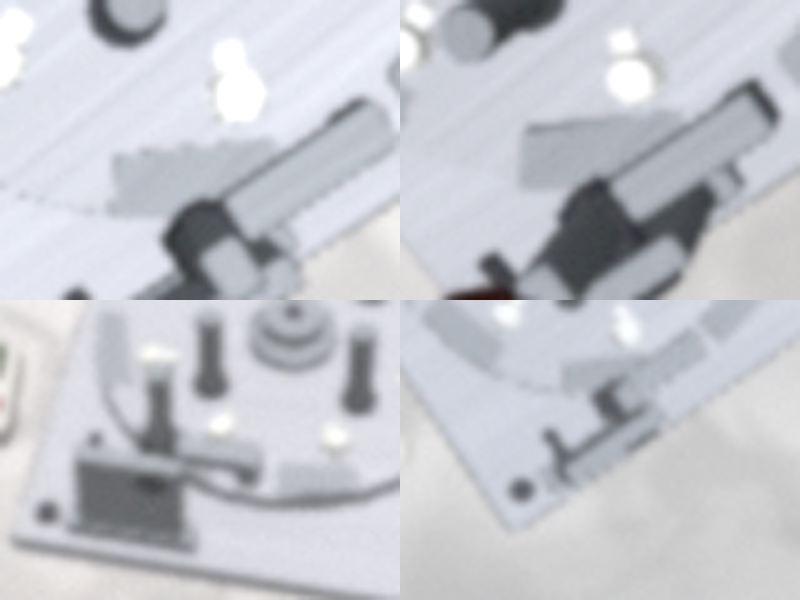

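```bash
python3 - <<'E'
from fit import *
p=np.load("p.npy")
def tri(o):
    def r(X):
        return np.concatenate([(proj(n,X,t)[0]-uv) for n,t,uv in o])
    s=least_squares(r,[480,-110,100]);X=s.x
    c,sn=np.cos(p[2]),np.sin(p[2]);d=X[:2]-p[:2]
    print("world",X.round(1),"car",np.round([c*d[0]+sn*d[1],-sn*d[0]+c*d[1]],1),"res",s.fun.round(1))
tab=[("wrist",T[0],(296.4,153.4)),("wrist",T[1],(183,221))]
tri(tab); tri(tab+[("top",None,(305,238.4)),("scene",None,(246.4,226.4))])
tri([("wrist",T[0],(325,124.4)),("wrist",T[1],(226,186.6))])
print(proj("top",[p[0],p[1],70]),proj("scene",[p[0],p[1],70]))
E
```

```text
world [ 455.4 -101.7  117. ] car [-86.9  45.5] res [-0.7 -1.1  0.7  1.2]
world [ 456.4 -101.8  120.3] car [-86.1  44.9] res [-0.3 -1.6 -0.1  1.4  0.3  0.4  0.1  1. ]
world [ 478.8 -138.4   62.5] car [-88.   2.] res [-0. -0.  0.  0.]
[[297.19317884 195.35354368]] [[272.95549431 216.18468582]]
```

The wheel is at about +0.05 and the pivot at about (-88, 46) in the carousel frame, so the pawl geometry matches the text. Now I'll flip the pawl up.

```bash
cat >> h.py <<'E'
P=np.load("p.npy"); PX,PY=-88.,46.
def car(x,y,ztip):
    c,s=np.cos(P[2]),np.sin(P[2])
    return [P[0]+c*x-s*y,P[1]+s*x+c*y,ztip+env.tips_ahead]
def st(): 
    s=env.read_state();print(round(s["time_s"],2),s["tool_pos"].round(1),s["force"].round(1),round(s["width"],1))
def snap(name,box=None):
    T=wristpose();im=viewer.camera("wrist");np.save(f"pics/{name}.npy",T);cv2.imwrite(f"pics/{name}.png",im)
    cv2.imwrite(f"pics/{name}b.png",cv2.resize(im,(800,600),interpolation=cv2.INTER_CUBIC));return T
E
python3 - <<'E'
from h import *
set_gripper(0)
q=down(P[2]-np.pi/2).as_quat(); print(env.ik(car(PX,23,96),q))
env.reach(car(PX,23,160),q); st()
print(env.move_l(car(PX,23,96),rate=100,f_stop=12)); st()
print(env.move_l(car(PX,PY+28,96),rate=50,f_stop=12)); st()
env.move_l(car(PX,PY+28,170),rate=150); st()
# look from a distance with the pusher yaw for wheel
env.reach(car(-130,-10,200),down(P[2]-np.pi/2).as_quat()); env.hold(.2)
st(); snap("w2"); cv2.imwrite("pics/s2.png",viewer.camera("scene"))
E
```

```text
[-2.78111581e-01  4.19760445e-01  2.02251422e+00 -4.44089210e-16
  6.99317984e-01  2.27066393e+00]
6.08 [ 467.5 -121.2  240.3] [-1.   0.4 -0.3] 0.5
False
6.87 [ 467.4 -121.1  176.3] [-0.7 -0.2  0.2] 0.3
False
8.03 [438.8 -78.8 176. ] [ 0.2 -0.3 -0.3] 0.7
8.68 [438.3 -78.7 249.6] [ 0.3 -0.8  0.5] 0.4
9.35 [ 450.  -170.7  279. ] [0.2 0.1 0.1] 0.5
```

View pics/w2b.png

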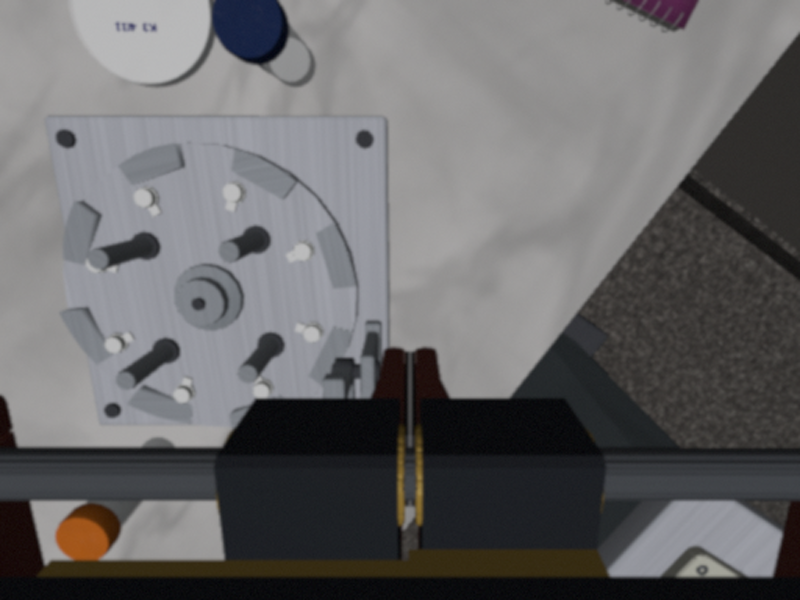

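The wheel hasn't moved and the arm no longer lies over the tooth at (335,340). The gripper hides part of the pawl near (345,375), so I'll confirm in the scene image.

```bash
python3 -c "
import cv2
a=[cv2.resize(cv2.convertScaleAbs(cv2.imread(f)[205:275,215:295],alpha=1.4),None,fx=5,fy=5,interpolation=cv2.INTER_CUBIC) for f in('pics/scene0.png','pics/s2.png')]
cv2.imwrite('pics/c2.png',cv2.hconcat(a))"
```

```text
(no output)
```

View pics/c2.png

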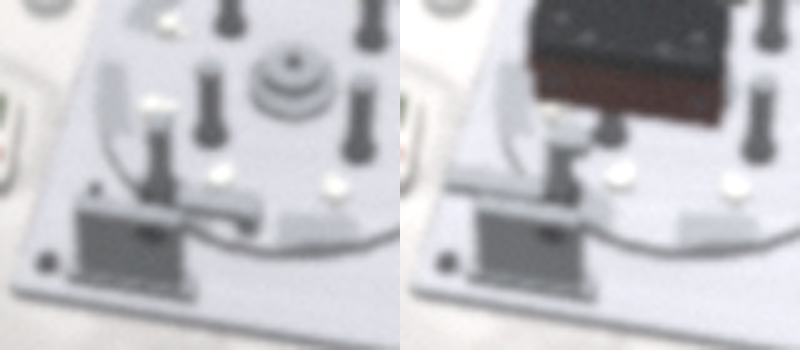

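The pawl is up: the tab is level toward +y and the arm upright. Now I'll push post2 clockwise.

```bash
python3 - <<'E'
from h import *
A=np.radians(116)
n=np.array([np.cos(A),np.sin(A)]);l=np.array([-n[1],n[0]])
def at(face,z): return car(*(n*(face-10)+l*47),z)
q=down(P[2]+A-np.pi).as_quat()
env.reach(at(-34,150),q)
print(env.move_l(at(-34,74),rate=100,f_stop=12)); st()
print(env.move_l(at(11.5,74),rate=35,f_stop=15)); st(); env.hold(.2)
env.move_l(at(1,74),rate=60); env.move_l(at(1,150),rate=150)
env.reach(car(-100,-110,240),down(P[2]-np.pi/2).as_quat()); env.hold(.2); st(); snap("w3"); cv2.imwrite("pics/s3.png",viewer.camera("scene"))
E
```

```text
False
10.93 [ 567.8 -153.7  154.5] [-0.5 -0.1  0.2] 0.3
False
12.38 [ 528.4 -130.8  154.1] [3.4 1.6 0.6] 0.0
14.37 [ 530.9 -236.5  318.1] [0.4 0.5 0.2] 0.2
```

View pics/w3b.png

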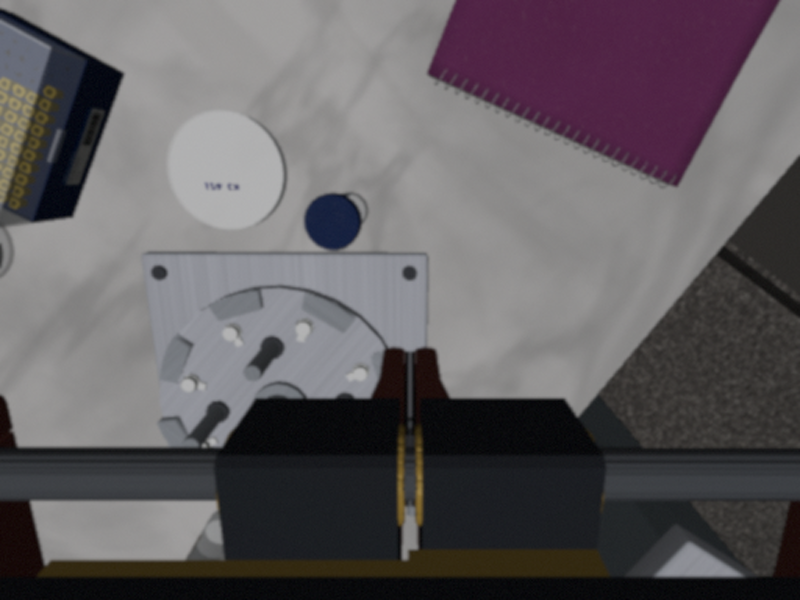

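The wheel turned. The post tops at (254,371) and about (200,440) give its angle.

```bash
python3 - <<'E'
from fit import *
p=np.load("p.npy").copy();t=np.load("pics/w3.npy")
for q in(-.6,-.7,-.8):
    p[3]=q;print(q,[(proj("wrist",w(p,post(k)(p)),t)[0]*S).round(0).tolist() for k in (3,0)])
E
```

```text
-0.6 [[243.0, 373.0], [193.0, 451.0]]
-0.7 [[251.0, 372.0], [191.0, 445.0]]
-0.8 [[258.0, 372.0], [190.0, 439.0]]
```

```bash
python3 - <<'E'
from h import *
env.reach([493.7,-180.5,330],down(0).as_quat()); env.hold(.3); st(); snap("w4")
im=cv2.imread("pics/w4.png")[40:240,50:316];cv2.imwrite("pics/w4c.png",cv2.resize(im,None,fx=3,fy=3,interpolation=cv2.INTER_CUBIC))
from fit import *
p=np.load("p.npy").copy();t=np.load("pics/w4.npy")
for q in(-.6,-.7,-.8):
    p[3]=q;print(q,[((proj("wrist",w(p,post(k)(p)),t)[0]-[50,40])*3).round(0).tolist() for k in range(4)])
E
```

```text
15.64 [ 493.8 -180.7  329.9] [ 0.1 -0.4  0.4] 0.1
-0.6 [[238.0, 129.0], [260.0, 353.0], [472.0, 354.0], [463.0, 130.0]]
-0.7 [[249.0, 118.0], [249.0, 342.0], [461.0, 364.0], [475.0, 143.0]]
-0.8 [[261.0, 108.0], [239.0, 330.0], [450.0, 373.0], [484.0, 156.0]]
```

View pics/w4c.png

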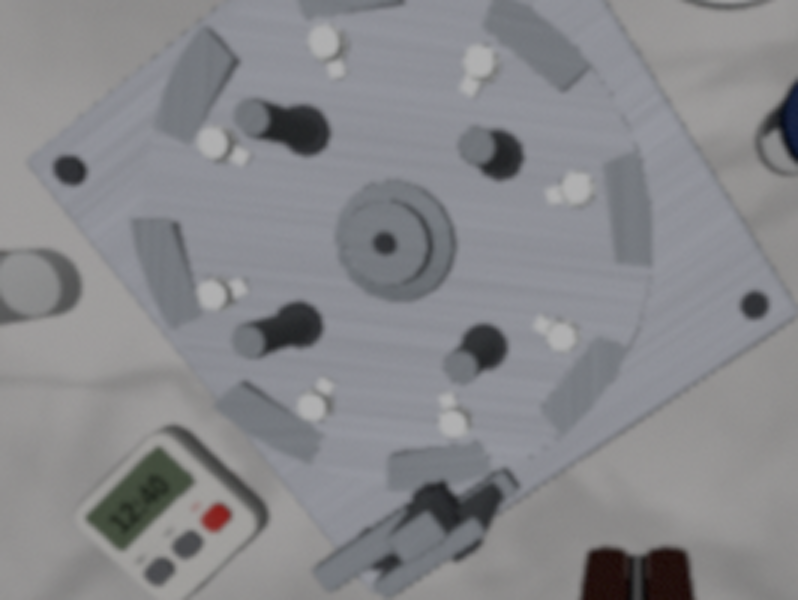

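Post tops at (252,117), (250,340), (461,364) and (477,145) put the wheel at about -0.71, mid-window, and the pawl is still standing. Now I'll flip it down.

```bash
python3 - <<'E'
from h import *
q=down(P[2]-np.pi/2).as_quat()
env.reach(car(PX,PY+26,170),q)
print(env.move_l(car(PX,PY+26,94),rate=100,f_stop=12)); st()
print(env.move_l(car(PX,PY-23,94),rate=50,f_stop=12)); st(); env.hold(.3)
env.move_l(car(PX,PY-23,170),rate=150)
env.reach([493.7,-180.5,330],down(0).as_quat()); env.hold(.3); st(); snap("w5")
c=lambda f,y,x,h,w_,k:cv2.resize(f[y:y+h,x:x+w_],None,fx=k,fy=k,interpolation=cv2.INTER_CUBIC)
s=cv2.convertScaleAbs(viewer.camera("scene"),alpha=1.4)
cv2.imwrite("pics/w5c.png",np.hstack([c(cv2.imread("pics/w5.png"),40,50,200,200,2),c(s,185,200,100,100,4)]))
E
```

```text
False
17.66 [440.  -80.5 174.3] [-0.4  0.6 -0.3] 0.4
False
18.79 [ 466.8 -120.8  173.9] [0.  0.3 0.9] 0.5
21.05 [ 493.6 -180.3  329.7] [ 0.5  0.6 -0. ] 0.4
```

View pics/w5c.png

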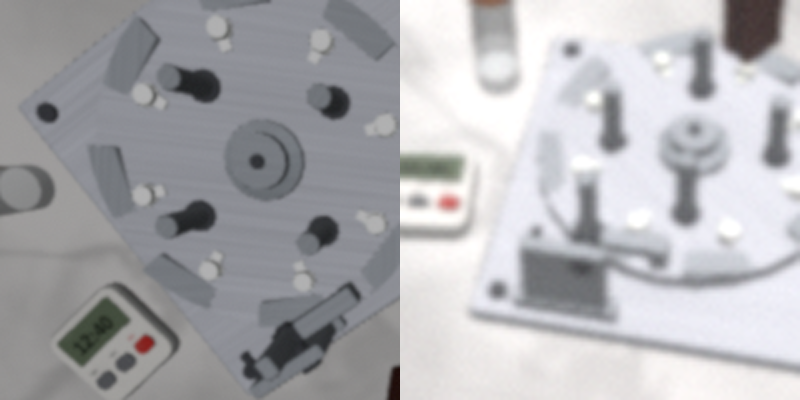

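The pawl lies down as it did at the start, with its nose in the notch. The wheel is still at about -0.71, the bystanders are untouched and the robot is clear.

```bash
python3 -c "
from h import *
print(workorder.sign_off())"
```

```text
the job is handed in; nothing more can be done
None
```

The wheel is back one notch, at about -0.71 rad, and the pawl is down with its nose in the notch. The robot is clear of everything, and the job was handed in at about 21 s.

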